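Release the ratchet press clamp and tray the glued transformer

ROBOT

A 6-joint arm with a two-finger parallel gripper is mounted at the origin on the work surface. World frame = base frame: x ahead of the robot, y to its left, z up, the work surface at z = 0. Lengths are in m, angles in degrees, forces in N, time in s.
With the tool pointing down it reaches from about 0.25 to 0.725 m from the base axis. Payload 9.7 kg.
Tool frame: the origin (TCP) lies midway between the tips of the shut fingers; the grasp point (between the pads) lies 19 mm behind it; z points along the fingers, y is the direction in which the jaws open and shut (so a half turn about z gives the same grasp; the last joint's range is limited). The gripper opens to 85 mm and grips with 20 to 120 N. Pads are 22 mm wide; open, the fingers measure 114 mm over their backs; the gripper's body (76 mm by 85 mm) begins 54 mm behind the grasp point. The pads swing forward as they close: fully open they stand 13 mm farther back than shut.
Start: joints at [-64.916, 4.979, 10.078, 95.1, 0, 90], TCP at [0.233, -0.498, 0.231] pointing down, gripper open.
Joint ranges: [-179.16, 179.16], [-48.56, 103.87], [-65.8, 70.77], [-126.05, 130.52], [-82.76, 87.17], [-180, 180]. Speed limits (degrees/s): [127.2, 127.2, 147.25, 180, 180, 180].

INTERFACE

Orientations are given as [roll, pitch, yaw] about the fixed x, y, z axes, in that order (R = Rz(yaw) Ry(pitch) Rx(roll)).
In Python, from workcell import get_obs, camera, get_calibration, job_done gives the robot as it stands.
- The arm moves only by the tool play_rows, never from a script. Its argument "commands" is text: rows parted by semicolons, each of 5 numbers parted by spaces: the opening, from 0 (shut) to 1 (fully open), then the shift along the world's x, y, z in mm, then the turn about the world's z in degrees. A call has 1 to 10 rows; each row is the pose to reach, as a shift and turn from the pose commanded when the call began; what a row does not reach only later rows make up. A row lasts 1/12 s, in which the tool goes at most 41.7 mm and 7.16 degrees, less where a joint would pass 70% of its speed; a pose out of reach is approached as far as the arm can. A call with a gripper value outside its range is refused whole. The fingers move at their own pace and stop on an object; "force" is the grip in N (left out, the last holds). Time passes only in rows, so rows that repeat a pose let the fingers close. It gives the time, the measured TCP pose, the force and the opening at its end, in the units of the state.
- get_obs(): the state, without advancing time (a new reading comes with each control period).
- camera(name): name is "side" or "top"; returns the picture (384x512x3 uint8, red, green, blue); there is no depth.
- get_calibration(name): a dict with "fx", "fy", "cx", "cy" (pixels), "eye" and "attitude" of the camera in the world. Camera axes: x right, y down, z forward; pixel columns grow to the right and rows downward; lengths in m; the calibration is good to about 2 mm. A picture is of the moment at which its call begins. get_calibration takes no time and is no camera call.
- job_done(): hands the job in, once; it reports no verdict.
The state is a dict: "time": time; "q": joint angles; "qd": joint speeds; "joint_efforts": joint torques, N m; "ee_pos": TCP position; "tcp_rot": TCP orientation; "wrist_force": force on the tool from outside, world axes, zero at the start; "torque": the same for the moment, N m; "opening": finger opening in m.
Only numpy, scipy, OpenCV 4.12 (cv2) and the standard library are available. Lean on these libraries where they do the work, as an engineer would, in place of code of your own. Each camera call takes 0.05 s, during which the arm holds its last target.

TASK

The glue has set: free the transformer from the ratchet press clamp by pressing the pawl's thumb screw gently down, never more than 20 N on the clamp, and keeping it down until the spring has backed the jaw fully off. Then lift the transformer out and set it down gently, upright and square, on the cork pad in the tray's free pocket, leaving the two finished transformers where they are.

Things in the scene. Friction and masses are not known exactly. Their poses are not given: they have to be found in the camera images.
- clamp: Grey press clamp 265 x 70 mm bolted to the bench; origin under its middle, z up. Along its x: fixed jaw at -110 mm, anvil (28 wide, top 30 mm up), sliding jaw with a lip 6 mm over the transformer's top, ratchet wheel at 0 (top 107 mm up), pawl pivot at +50 mm between cheek plates 116 mm high, thumb screw on the pawl's tail at +120 mm. A stiff spring wants the jaw open; wheel and pawl hold it.
- thumb (a point): Where the top of the round thumb screw head (20 mm across) is with the pawl at rest and the screw at mid setting; fixed to the clamp. The screw may be set 11 mm higher or lower: not measured, feel for it. Pressed, the pawl resists with 4 N rising to 8 N, is off the wheel at 5 to 8 mm, meets a rubber stop (about 5 N/mm) at 9 to 10 mm with 10 N. Hold it at about 12 N, under 20 N.
- jaw (a joint): Sliding jaw: 0 m clamped, 0.016 m fully backed off along clamp +x. Its damped spring takes 3 s to back it off while the pawl is held off the wheel; if the pawl is let go early the next tooth catches it part way. Once fully back it stays there.
- core: Small transformer in the clamp: dark core with copper winding, block 36 (x) x 32 (y) x 38 mm (z), about 0.13 kg; origin at the centre of its underside, z up. It stands on the anvil with its x along the clamp's x, 0.5 mm from both jaws. Grip its 32 mm sides (y) about 30 mm above its underside, after the jaw is back; it then lifts straight up.
- cork: Square cork pad 40 x 40 x 3 mm fixed on the floor of the tray's free pocket, which may be any of the three; origin at the centre of its underside, 4 mm above the bench, axes as the tray's. The transformer is to stand on it.
- tray: Black plastic tray 58 (x) x 166 (y) x 13 mm, fixed, walls and floor 4 mm, one row of three 50 mm pockets along its y, 54 mm apart; origin under its centre. The transformer goes in with its x along the tray's y, so that the fingers open across the row.
- done1: Finished transformer like the one in the clamp, standing in a pocket of the tray with its x along the row; origin at the centre of its underside. Leave it.
- done2: Second finished transformer in another pocket of the tray, the same as the first. Leave it.
Not all that is in view belongs to the job. What is shaped like the core but blue or yellow is not meant.

How it is judged (in metres and radians):
On the way:
1. the jaw is backed off to the end of its travel (joint jaw above 15 mm) (value of joint jaw above 0.015 m), for 0.2 s.
At the end, for the whole second after the job is handed in: Jaw backed off over 15 mm; the transformer at rest and released on the cork pad: centre within 12 mm of the pad's, underside 1 to 6 mm above the pad's underside (pad 3 mm thick), upright within 0.1 rad, its x within 0.3 rad of the tray's row (y) (value of joint jaw above 0.015 m and horizontal distance between core and cork below 0.012 m and z of core in the frame of cork between 0.001 and 0.006 m and angle between core's own z axis and vertical below 0.1 rad and angle between the x axis of core and the y axis of tray, either way round below 0.3 rad and linear speed of core below 0.02 m/s and contact force between the fingers and core below 0.1 N); the robot touches nothing.
It fails at once if more than 20 N of the robot on any part of the clamp (contact force between any of the fingers, the arm and clamp above 20 N).
It fails at once if the transformer is forced out (moved over 8 mm) before the jaw has backed off 10 mm (distance of core from where it was at the start of the episode above 0.008 m and value of joint jaw below 0.01 m).
It fails at once if the transformer is dropped or thrown: out of the fingers and faster than 0.45 m/s (contact force between the fingers and core below 0.1 N and linear speed of core above 0.45 m/s).
It fails at once if a finished transformer is moved by more than 12 mm (distance of any of done1, done2 from where it was at the start of the episode above 0.012 m).
It also fails if it takes over 64 s, if anything falls off the work surface, if the arm or the gripper's body presses on something with over 40 N, if the wrist force passes 120 N, or if a joint passes its speed limit or range.

## Working session

There is one attempt and no reset: what is moved stays moved. The work goes in short steps, Python scripts to look and compute and a tool call to move; the robot and the scene stay as the last step left them, time stands still between calls to the robot, and variables do not carry over. Pictures are saved under pics/ and viewed, and the job is handed in when it is done.

Besides the shell and the picture viewer there is one more tool, called after "Call:" by a JSON object that holds its "fn" and its "kwargs". play_rows: Moves the arm, as the interface text tells. Its arguments: {"type":"object","properties":{"commands":{"type":"string"},"force":{"type":"number"}},"required":["commands"]}

```bash
mkdir -p pics; ls; python3 - <<'E'
from workcell import *
import cv2
for n in("side","top"):
    cv2.imwrite(f"pics/{n}0.png",camera(n)[:,:,::-1]); c=get_calibration(n); print(n,c)
print(get_obs())
E
```

```text
pics
side {'fx': 435.9347792094235, 'fy': 435.9347792094235, 'cx': 258.69699850995823, 'cy': 192.6030297201238, 'eye': array([0.21713028, 0.65598801, 0.60937491]), 'attitude': array([-124.59473096,    0.63088472, -153.54352247])}
top {'fx': 383.3126499876869, 'fy': 383.3126499876869, 'cx': 265.5995092165972, 'cy': 194.7546058483444, 'eye': array([0.40439145, 0.00507549, 0.9125156 ]), 'attitude': array([-169.092363  ,    0.99100187,  -89.70205255])}
{'time': 0.1, 'q': array([-6.49157087e+01,  5.00975588e+00,  1.00384439e+01,  9.50999134e+01,
       -8.15673099e-05,  8.99990595e+01]), 'qd': array([-0.10433756, -0.03950063,  0.12509906, -0.03207245, -0.03626903,
        0.05845771]), 'joint_efforts': array([-1.14897099e-03, -5.21560836e+01,  4.65654123e+01,  1.61528634e-02,
        3.51598985e-06, -2.01710333e-05]), 'ee_pos': array([ 0.23308393, -0.49793721,  0.2306317 ]), 'tcp_rot': array([-1.79928775e+02,  8.03980452e-05,  2.50852319e+01]), 'wrist_force': array([ 0.32623025, -0.11771763, -0.06824576]), 'torque': array([-0.03176831, -0.00862904,  0.01995883]), 'opening': 0.08505670501699623}
```

View pics/side0.png

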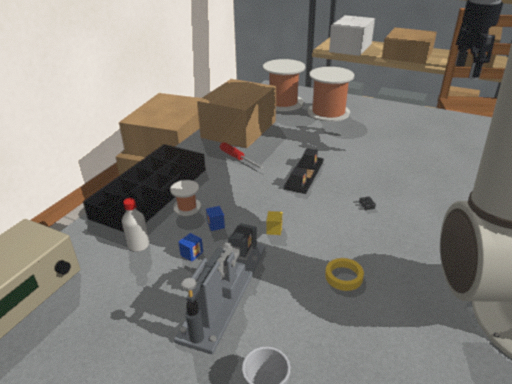

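View pics/top0.png

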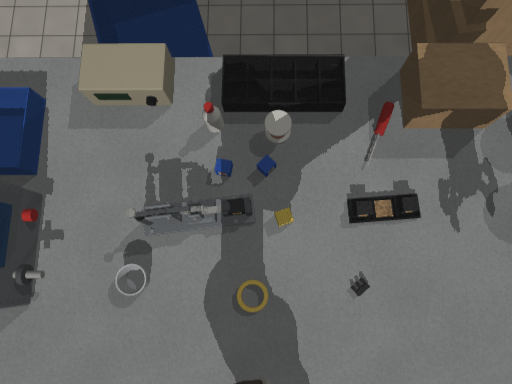

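```bash
python3 - <<'E'
import cv2
t=cv2.imread('pics/top0.png'); s=cv2.imread('pics/side0.png')
cv2.imwrite('pics/topz.png',cv2.resize(t[60:330,130:490],(800,600),interpolation=cv2.INTER_CUBIC))
cv2.imwrite('pics/sidez.png',cv2.resize(s[60:330,130:490],(800,600),interpolation=cv2.INTER_CUBIC))
E
```

```text
(no output)
```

The side view shows the clamp at about (215,290), with the thumb screw at (190,285), and the tray at about (305,172). The top view shows the clamp spanning columns 135–255 at row 215, and the tray at (384,208) with cork in the middle pocket.

View pics/topz.png

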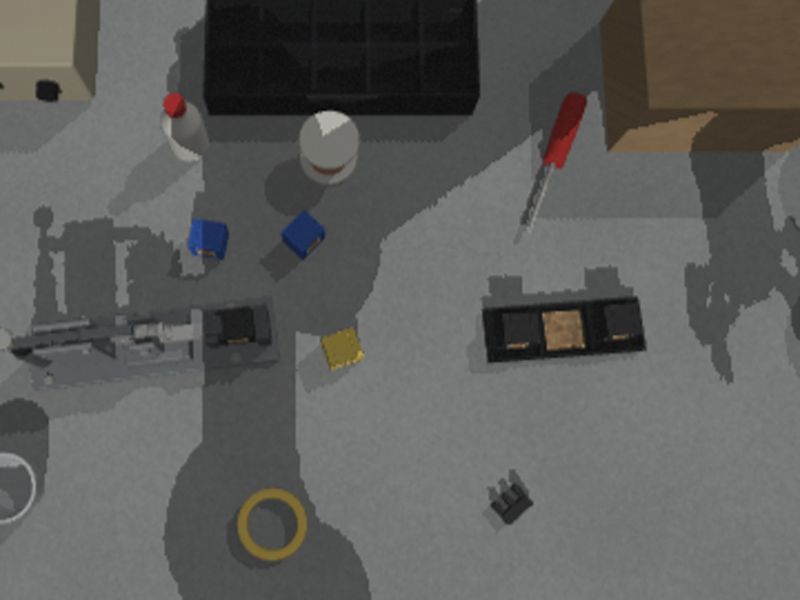

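View pics/sidez.png

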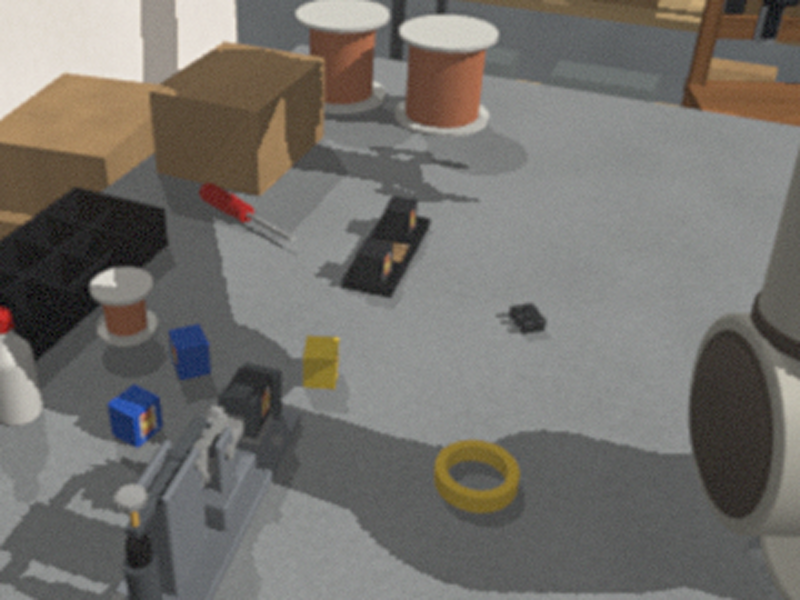

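```bash
cat > h.py <<'E'
import numpy as np, cv2
from scipy.spatial.transform import Rotation as R
from workcell import get_calibration
def cal(n):
    c=get_calibration(n); K=np.array([[c['fx'],0,c['cx']],[0,c['fy'],c['cy']],[0,0,1]])
    return K,R.from_euler('xyz',c['attitude'],degrees=True).as_matrix(),np.array(c['eye'])
def proj(n,P):
    K,A,e=cal(n); p=(np.atleast_2d(P)-e)@A@K.T; return p[:,:2]/p[:,2:]
def ray(n,uv,z):
    K,A,e=cal(n); uv=np.atleast_2d(uv); d=np.c_[uv,np.ones(len(uv))]@np.linalg.inv(K).T@A.T
    return e+d*((z-e[2])/d[:,2])[:,None]
E
python3 - <<'E'
from h import *
print(ray('top',[[250,192],[384,208],[135,215]],[0]*3) if 0 else ray('top',[[252,192],[384,208],[135,213]],0.0))
print(ray('side',[[305,172],[190,285]],0.0))
t=cv2.imread('pics/top0.png'); s=cv2.imread('pics/side0.png')
cv2.imwrite('pics/tz_clamp.png',cv2.resize(t[185:245,120:270],(800,320),interpolation=cv2.INTER_CUBIC))
cv2.imwrite('pics/tz_tray.png',cv2.resize(t[180:240,335:435],(800,480),interpolation=cv2.INTER_CUBIC))
cv2.imwrite('pics/sz_clamp.png',cv2.resize(s[210:360,160:280],(480,600),interpolation=cv2.INTER_CUBIC))
cv2.imwrite('pics/sz_tray.png',cv2.resize(s[140:200,270:340],(700,600),interpolation=cv2.INTER_CUBIC))
E
```

```text
[[ 0.58693631  0.05485709  0.        ]
 [ 0.54839555 -0.26209823  0.        ]
 [ 0.53468092  0.3372619   0.        ]]
[[ 0.54921354 -0.27040605  0.        ]
 [ 0.59694636  0.19891549  0.        ]]
```

View pics/tz_clamp.png

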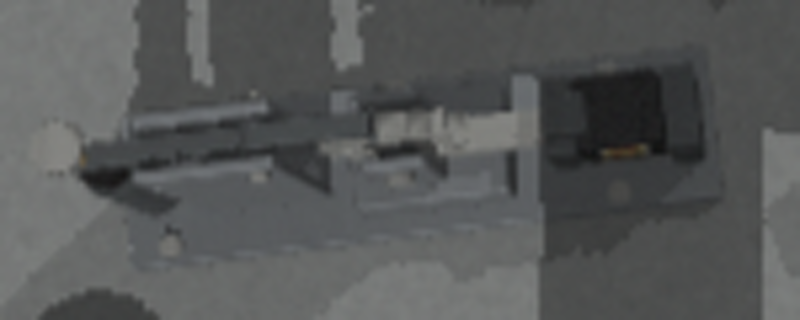

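View pics/sz_clamp.png

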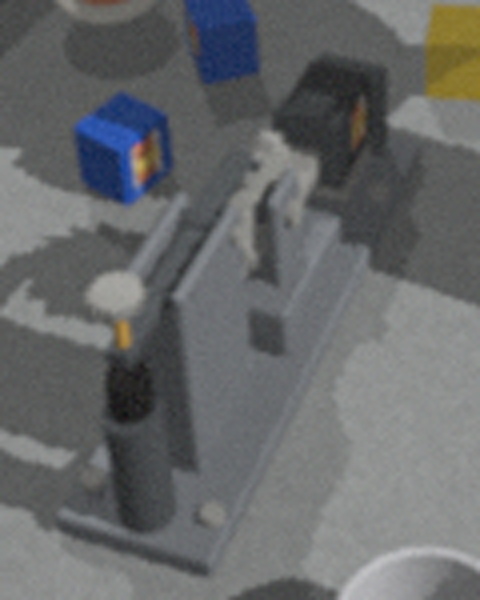

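View pics/tz_tray.png

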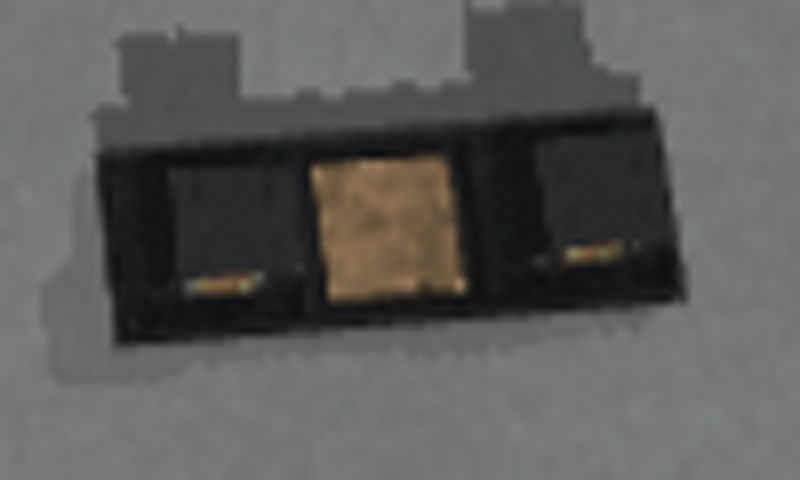

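View pics/sz_tray.png

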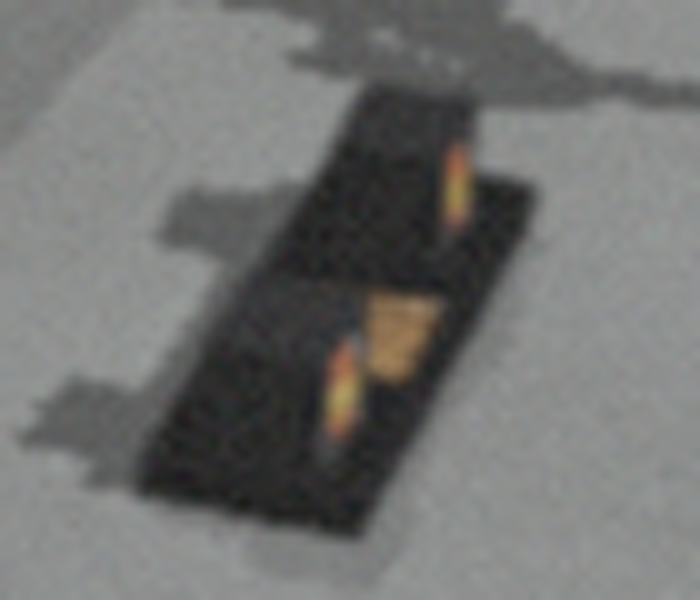

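```bash
python3 - <<'E'
from h import *
from scipy.optimize import least_squares
tz=lambda p:(np.array(p)+.5)/5.3333+[120,185]-.5
tt=lambda p:(np.array(p)+.5)/8+[335,180]-.5
sz=lambda p:(np.array(p)+.5)/4+[160,210]-.5
st=lambda p:(np.array(p)+.5)/10+[270,140]-.5
def rect(pts,z,name):
    P=ray('top',tt(pts),z)[:,:2]; c=P.mean(0); print(name,c.round(4),[round(float(np.linalg.norm(P[i]-P[i-1]))*1000,1) for i in range(4)],
      'yaw of long/edges',[round(float(np.degrees(np.arctan2(*(P[i]-P[i-1])[::-1]))),1) for i in range(4)]); return P
rect([(312,163),(447,157),(465,292),(328,300)],.007,'cork')
rect([(97,155),(655,110),(686,300),(117,343)],.013,'tray')
P=ray('side',st([(140,490),(360,535),(538,185)]),.013); print('side tray',P.round(4))
# clamp base corners
C=ray('top',tz([(718,205),(708,47),(128,125),(135,268)]),.008);print('clamp corners',C.round(4))
print('side',ray('side',sz([(60,518),(210,572),(368,250)]),.008).round(4))
core=ray('top',tz([(583,75),(657,70),(665,150),(598,158)]),.068);print('core top',core.round(4),core.mean(0))
# thumb triangulation
def tri(a,b):
    f=lambda X:np.r_[proj('top',X)[0]-a,proj('side',X)[0]-b]
    r=least_squares(f,[.55,.3,.12]);return r.x,np.abs(r.fun).max()
print('thumb',tri(tz((56,148)),sz((115,290))))
E
```

```text
cork [ 0.5472 -0.2578] [41.3, 40.2, 40.7, 40.5] yaw of long/edges [3.8, -87.3, -175.7, 93.5]
tray [ 0.5467 -0.2563] [56.2, 166.2, 57.0, 167.3] yaw of long/edges [4.0, -85.2, -174.8, 94.5]
side tray [[ 0.5613 -0.157   0.013 ]
 [ 0.5059 -0.1621  0.013 ]
 [ 0.5235 -0.3388  0.013 ]]
clamp corners [[0.5103 0.0483 0.008 ]
 [0.5819 0.0535 0.008 ]
 [0.5456 0.3144 0.008 ]
 [0.4814 0.3071 0.008 ]]
side [[0.5475 0.3161 0.008 ]
 [0.4789 0.3109 0.008 ]
 [0.5039 0.1252 0.008 ]]
core top [[0.558  0.1028 0.068 ]
 [0.5602 0.0717 0.068 ]
 [0.5263 0.0678 0.068 ]
 [0.5228 0.0957 0.068 ]] [0.54182987 0.08450041 0.068     ]
thumb (array([0.51679951, 0.2978301 , 0.136898  ]), np.float64(0.16008265793112741))
```

The clamp's +x axis points at about 97° in the world. The thumb screw triangulates to (0.517, 0.298, 0.137), which fits +120 mm along the clamp from its fitted centre (0.530, 0.181). The cork is at (0.547, -0.257) with the tray yaw about 4.5°. Next I move over the thumb screw with the fingers shut.

Call:
{"fn": "play_rows", "kwargs": {"commands": "0 284 796 0 72;0 284 796 0 72;0 284 796 0 72;0 284 796 0 72;0 284 796 0 72;0 284 796 0 72;0 284 796 0 72;0 284 796 0 72;0 284 796 0 72;0 284 796 0 72", "force": 40}}

```text
time: 0.93
ee_pos: [0.3731, -0.1037, 0.2313]
tcp_rot: [180.0, 0.0, 97.0]
wrist_force: [1.5, -0.4, -0.0]
opening: -0.0001
```

Call:
{"fn": "play_rows", "kwargs": {"commands": "0 144 400 0 0;0 144 400 0 0;0 144 400 0 0;0 144 400 0 0;0 144 400 0 0;0 144 400 0 0;0 144 400 0 0;0 144 400 0 0;0 144 400 0 0;0 144 400 0 0"}}

```text
time: 1.77
ee_pos: [0.5144, 0.2885, 0.2308]
tcp_rot: [-180.0, 0.0, 96.7]
wrist_force: [0.4, -0.3, 0.1]
opening: -0.0001
```

Call:
{"fn": "play_rows", "kwargs": {"commands": "0 0 0 0 0;0 0 0 0 0;0 0 0 0 0"}}

```text
time: 2.02
ee_pos: [0.514, 0.2862, 0.2306]
tcp_rot: [-179.9, 0.0, 96.7]
wrist_force: [0.4, -0.1, -0.1]
opening: 0.0001
```

Call:
{"fn": "play_rows", "kwargs": {"commands": "0 3 12 -30 0.4;0 3 12 -60 0.4;0 3 12 -70 0.4;0 3 12 -70 0.4;0 3 12 -70 0.4"}}

```text
time: 2.43
ee_pos: [0.5172, 0.2973, 0.1626]
tcp_rot: [180.0, -0.0, 97.0]
wrist_force: [0.4, -0.3, 0.8]
opening: 0.0002
```

```bash
python3 - <<'E'
from h import *
from workcell import *
s=camera('side')[:,:,::-1]; t=camera('top')[:,:,::-1]
cv2.imwrite('pics/s1.png',cv2.resize(s[190:350,130:300],(637,600),interpolation=cv2.INTER_CUBIC))
cv2.imwrite('pics/t1.png',cv2.resize(t[150:270,90:270],(800,533),interpolation=cv2.INTER_CUBIC))
o=get_obs();print(o['ee_pos'],o['wrist_force'])
print(proj('side',[o['ee_pos'],[.517,.298,.137]]),proj('top',[o['ee_pos']]))
E
```

```text
[0.51794376 0.29805548 0.16378042] [-0.1282761   0.72329341  0.45499411]
[[185.83115445 268.81528663]
 [188.30964946 282.13942358]] [[125.02575756 209.65805377]]
```

View pics/s1.png

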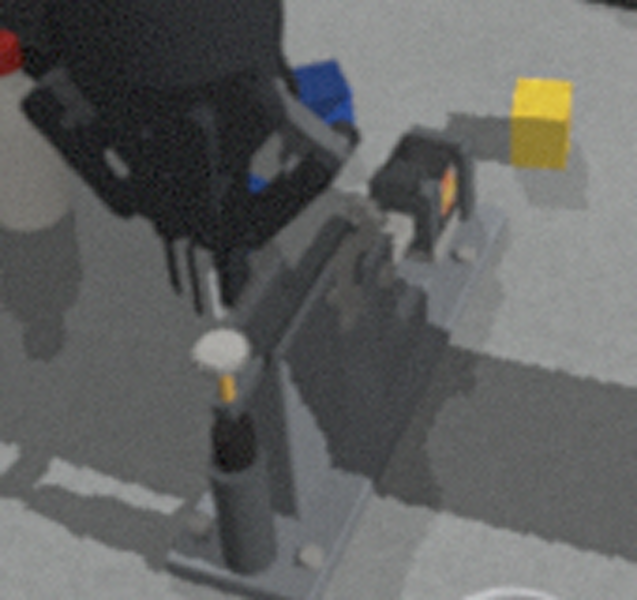

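View pics/t1.png

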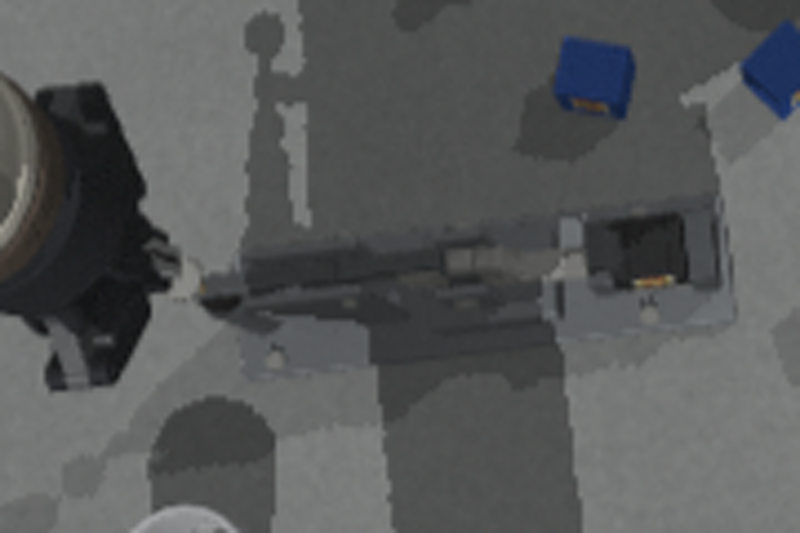

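The fingertips stand directly over the screw head: the head is at (220,350) in the side crop, with the tips about 25 mm above it. Now I descend slowly.

Call:
{"fn": "play_rows", "kwargs": {"commands": "0 0 0 -6 0;0 0 0 -12 0;0 0 0 -14 0;0 0 0 -15 0;0 0 0 -15 0;0 0 0 -15 0"}}

```text
time: 3.03
ee_pos: [0.5173, 0.2984, 0.1463]
tcp_rot: [-180.0, 0.0, 97.1]
wrist_force: [-0.2, -0.5, 0.3]
opening: -0.0
```

Call:
{"fn": "play_rows", "kwargs": {"commands": "0 0 0 -0.5 0;0 0 0 -1 0;0 0 0 -1.5 0;0 0 0 -2 0;0 0 0 -2 0;0 0 0 -2 0"}}

```text
time: 3.53
ee_pos: [0.5173, 0.2983, 0.1443]
tcp_rot: [180.0, 0.0, 97.1]
wrist_force: [0.4, -0.4, -0.2]
opening: 0.0006
```

Call:
{"fn": "play_rows", "kwargs": {"commands": "0 0 0 -0.5 0;0 0 0 -1 0;0 0 0 -1.5 0;0 0 0 -2 0;0 0 0 -2 0;0 0 0 -2 0"}}

```text
time: 4.03
ee_pos: [0.5173, 0.2983, 0.1422]
tcp_rot: [-180.0, 0.0, 97.1]
wrist_force: [1.6, 0.0, -0.1]
opening: -0.0004
```

Call:
{"fn": "play_rows", "kwargs": {"commands": "0 0 0 -0.5 0;0 0 0 -1 0;0 0 0 -1.5 0;0 0 0 -2 0;0 0 0 -2 0;0 0 0 -2 0"}}

```text
time: 4.53
ee_pos: [0.5173, 0.2983, 0.1402]
tcp_rot: [-180.0, 0.0, 97.1]
wrist_force: [0.9, -0.2, 0.1]
opening: -0.0002
```

Call:
{"fn": "play_rows", "kwargs": {"commands": "0 0 0 -0.5 0;0 0 0 -1 0;0 0 0 -1.5 0;0 0 0 -2 0;0 0 0 -2 0;0 0 0 -2 0"}}

```text
time: 5.03
ee_pos: [0.5174, 0.2984, 0.1385]
tcp_rot: [180.0, -0.0, 97.1]
wrist_force: [-0.3, -0.3, 2.6]
opening: -0.0002
```

Call:
{"fn": "play_rows", "kwargs": {"commands": "0 0 0 -0.5 0;0 0 0 -1 0;0 0 0 -1.5 0;0 0 0 -2 0;0 0 0 -2 0;0 0 0 -2 0"}}

```text
time: 5.53
ee_pos: [0.5175, 0.2989, 0.1372]
tcp_rot: [179.9, -0.1, 97.1]
wrist_force: [-1.6, 1.7, 6.6]
opening: 0.0
```

Contact at about z = 0.1385. I continue down gently towards the stop.

Call:
{"fn": "play_rows", "kwargs": {"commands": "0 0 0 -0.5 0;0 0 0 -1 0;0 0 0 -1.5 0;0 0 0 -1.5 0;0 0 0 -1.5 0"}}

```text
time: 5.95
ee_pos: [0.5175, 0.2993, 0.1361]
tcp_rot: [179.9, -0.1, 97.1]
wrist_force: [-2.5, 3.2, 9.1]
opening: 0.0
```

Call:
{"fn": "play_rows", "kwargs": {"commands": "0 0 0 -0.5 0;0 0 0 -1 0;0 0 0 -1.5 0;0 0 0 -1.5 0;0 0 0 -1.5 0"}}

```text
time: 6.37
ee_pos: [0.5175, 0.2997, 0.1349]
tcp_rot: [179.9, -0.2, 97.2]
wrist_force: [-3.1, 4.6, 9.4]
opening: -0.0005
```

Call:
{"fn": "play_rows", "kwargs": {"commands": "0 0 0 -0.5 0;0 0 0 -1 0;0 0 0 -1 0;0 0 0 -1 0"}}

```text
time: 6.7
ee_pos: [0.5174, 0.3, 0.1341]
tcp_rot: [179.9, -0.2, 97.2]
wrist_force: [-3.2, 5.9, 11.2]
opening: 0.0005
```

```bash
python3 - <<'E'
from h import *
from workcell import *
s=camera('side')[:,:,::-1]; t=camera('top')[:,:,::-1]
cv2.imwrite('pics/s2.png',cv2.resize(s[230:340,150:270],(655,600),interpolation=cv2.INTER_CUBIC))
cv2.imwrite('pics/t2.png',cv2.resize(t[170:250,100:270],(800,376),interpolation=cv2.INTER_CUBIC))
o=get_obs();print(o['ee_pos'],o['wrist_force'],o['torque'])
E
```

```text
[0.51745159 0.29997011 0.13410853] [-3.29138592  6.20419503 11.32955331] [ 1.16609902  0.71488176 -0.02880636]
```

View pics/s2.png

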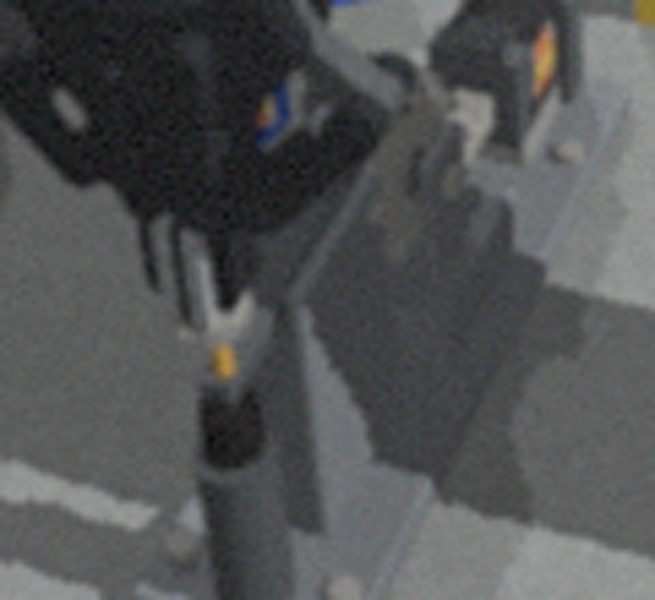

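View pics/t2.png

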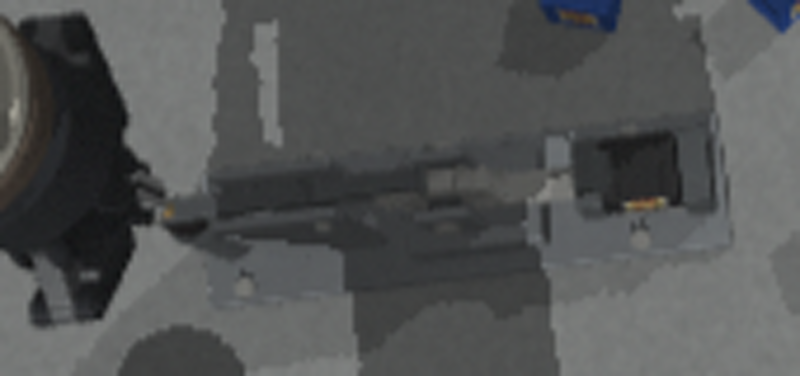

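The fingers sit on the head and carry about 7 N of sideways friction because the head swings outward as it goes down. I'll follow the arc sideways to relieve that before pressing on.

Call:
{"fn": "play_rows", "kwargs": {"commands": "0 -0.3 0.7 0 0;0 -0.6 1.4 0 0;0 -0.8 2 0 0;0 -0.8 2 0 0;0 -0.8 2 0 0"}}

```text
time: 7.22
ee_pos: [0.5171, 0.3005, 0.1336]
tcp_rot: [179.9, -0.0, 97.1]
wrist_force: [0.4, -0.4, 8.3]
opening: 0.0001
```

Call:
{"fn": "play_rows", "kwargs": {"commands": "0 -0.1 0.3 -0.5 0;0 -0.2 0.6 -1 0;0 -0.3 0.9 -1.5 0;0 -0.3 0.9 -1.5 0;0 -0.3 0.9 -1.5 0"}}

```text
time: 7.63
ee_pos: [0.5169, 0.3013, 0.1319]
tcp_rot: [179.9, -0.0, 97.1]
wrist_force: [0.2, -1.8, 7.1]
opening: 0.0
```

Call:
{"fn": "play_rows", "kwargs": {"commands": "0 -0.1 0.3 -0.5 0;0 -0.2 0.6 -1 0;0 -0.2 0.6 -1 0;0 -0.2 0.6 -1 0"}}

```text
time: 7.97
ee_pos: [0.5168, 0.3017, 0.1308]
tcp_rot: [179.9, 0.0, 97.1]
wrist_force: [2.0, -2.1, 8.6]
opening: 0.0003
```

Call:
{"fn": "play_rows", "kwargs": {"commands": "0 0 0.1 -0.5 0;0 0 0.2 -1 0;0 0 0.2 -1 0;0 0 0.2 -1 0"}}

```text
time: 8.3
ee_pos: [0.5168, 0.3019, 0.1301]
tcp_rot: [179.9, -0.0, 97.1]
wrist_force: [0.3, -3.0, 9.6]
opening: -0.0
```

Call:
{"fn": "play_rows", "kwargs": {"commands": "0 0 0.1 -0.5 0;0 0 0.1 -0.5 0;0 0 0.1 -0.5 0"}}

```text
time: 8.55
ee_pos: [0.5168, 0.3021, 0.1297]
tcp_rot: [179.9, -0.0, 97.1]
wrist_force: [0.5, -1.8, 8.7]
opening: 0.0002
```

Call:
{"fn": "play_rows", "kwargs": {"commands": "0 0 0.1 -0.5 0;0 0 0.1 -0.8 0;0 0 0.1 -0.8 0;0 0 0.1 -0.8 0"}}

```text
time: 8.88
ee_pos: [0.5169, 0.3022, 0.1293]
tcp_rot: [179.8, -0.0, 97.1]
wrist_force: [-0.9, -2.3, 11.1]
opening: 0.0
```

Call:
{"fn": "play_rows", "kwargs": {"commands": "0 0 0 -0.4 0;0 0 0 -0.6 0;0 0 0 -0.6 0;0 0 0 -0.6 0"}}

```text
time: 9.22
ee_pos: [0.5169, 0.3022, 0.129]
tcp_rot: [179.8, -0.0, 97.1]
wrist_force: [-0.5, -2.5, 13.6]
opening: -0.0
```

It's on the rubber stop at about 13 N. I hold it there while the jaw backs off.

Call:
{"fn": "play_rows", "kwargs": {"commands": "0 0 0 0 0;0 0 0 0 0;0 0 0 0 0;0 0 0 0 0;0 0 0 0 0;0 0 0 0 0;0 0 0 0 0;0 0 0 0 0;0 0 0 0 0;0 0 0 0 0"}}

```text
time: 10.05
ee_pos: [0.5169, 0.3023, 0.129]
tcp_rot: [179.8, -0.0, 97.1]
wrist_force: [-0.7, -2.0, 14.1]
opening: 0.0003
```

Call:
{"fn": "play_rows", "kwargs": {"commands": "0 0 0 0 0;0 0 0 0 0;0 0 0 0 0;0 0 0 0 0;0 0 0 0 0;0 0 0 0 0;0 0 0 0 0;0 0 0 0 0;0 0 0 0 0;0 0 0 0 0"}}

```text
time: 10.88
ee_pos: [0.5169, 0.3023, 0.129]
tcp_rot: [179.8, -0.0, 97.1]
wrist_force: [-0.9, -2.6, 12.3]
opening: 0.0002
```

Call:
{"fn": "play_rows", "kwargs": {"commands": "0 0 0 0 0;0 0 0 0 0;0 0 0 0 0;0 0 0 0 0;0 0 0 0 0;0 0 0 0 0;0 0 0 0 0;0 0 0 0 0;0 0 0 0 0;0 0 0 0 0"}}

```text
time: 11.72
ee_pos: [0.5169, 0.3023, 0.129]
tcp_rot: [179.8, -0.0, 97.1]
wrist_force: [-0.8, -3.9, 13.1]
opening: 0.0002
```

```bash
python3 - <<'E'
from h import *
from workcell import *
s=camera('side')[:,:,::-1]; t=camera('top')[:,:,::-1]
cv2.imwrite('pics/s3.png',cv2.resize(s[200:340,150:280],(557,600),interpolation=cv2.INTER_CUBIC))
cv2.imwrite('pics/t3.png',cv2.resize(t[185:245,120:270],(800,320),interpolation=cv2.INTER_CUBIC))
o=get_obs();print(o['time'],o['ee_pos'],o['wrist_force'],o['torque'])
E
```

```text
11.8167 [0.5169474  0.30227323 0.12901599] [-0.61710585 -2.43023345 12.96709629] [-0.67014067  0.07122804 -0.00875277]
```

View pics/s3.png

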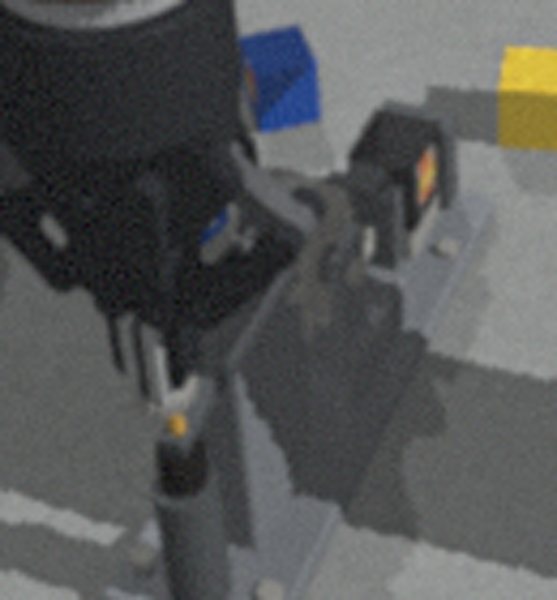

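View pics/t3.png

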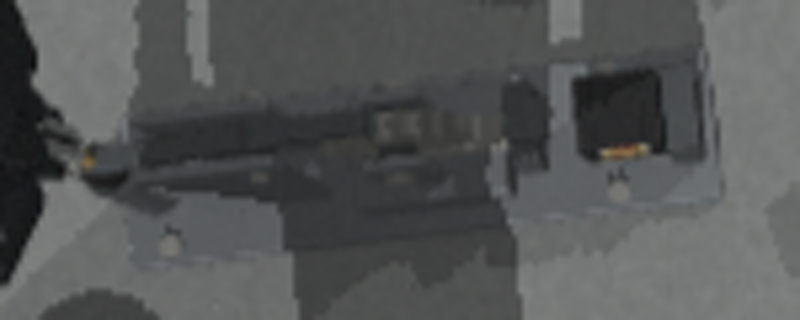

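The jaw has backed off: its edge went from column 583 to about 548 in the top crop, roughly 15 mm. I hold two more seconds, then check it has settled.

Call:
{"fn": "play_rows", "kwargs": {"commands": "0 0 0 0 0;0 0 0 0 0;0 0 0 0 0;0 0 0 0 0;0 0 0 0 0;0 0 0 0 0;0 0 0 0 0;0 0 0 0 0;0 0 0 0 0;0 0 0 0 0"}}

```text
time: 12.65
ee_pos: [0.5169, 0.3022, 0.129]
tcp_rot: [179.8, -0.0, 97.1]
wrist_force: [-0.2, -3.5, 13.7]
opening: 0.0001
```

Call:
{"fn": "play_rows", "kwargs": {"commands": "0 0 0 0 0;0 0 0 0 0;0 0 0 0 0;0 0 0 0 0;0 0 0 0 0;0 0 0 0 0;0 0 0 0 0;0 0 0 0 0;0 0 0 0 0;0 0 0 0 0"}}

```text
time: 13.48
ee_pos: [0.5169, 0.3023, 0.129]
tcp_rot: [179.8, -0.0, 97.1]
wrist_force: [0.4, -3.1, 12.9]
opening: 0.0
```

```bash
python3 - <<'E'
from h import *
from workcell import *
t=camera('top')[:,:,::-1]
cv2.imwrite('pics/t4.png',cv2.resize(t[190:230,200:260],(900,600)[:2] if 0 else (780,520),interpolation=cv2.INTER_CUBIC))
cv2.imwrite('pics/t4b.png',cv2.resize(t[185:245,120:270],(800,320),interpolation=cv2.INTER_CUBIC))
a=cv2.imread('pics/t3.png').astype(int);b=cv2.imread('pics/t4b.png').astype(int)
d=np.abs(a-b).sum(2);print(d[40:210,450:720].max(), np.percentile(d,99))
o=get_obs();print(o['time'],o['ee_pos'],o['wrist_force'])
E
```

```text
11 7.0
13.5333 [0.51689649 0.30225282 0.12899359] [-0.35393561 -2.58129786 14.22674231]
```

View pics/t4.png

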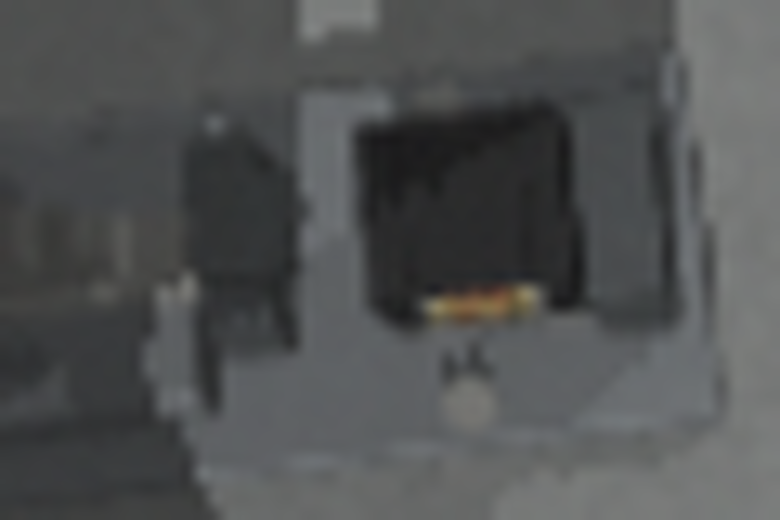

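The jaw hasn't moved between the two pictures, so it's fully back. I raise the arm off the screw and compute the core's position from its back top edge (crop corners (360,122) and (570,106)).

Call:
{"fn": "play_rows", "kwargs": {"commands": "0 0 0 2 0;0 0 0 5 0;0 0 0 12 0;0 0 0 25 0;0 0 0 45 0;0 0 0 70 0;0 0 0 70 0;0 0 0 70 0"}}

```text
time: 14.2
ee_pos: [0.5165, 0.3027, 0.1982]
tcp_rot: [179.9, -0.1, 97.1]
wrist_force: [0.1, -0.6, -1.0]
opening: 0.0002
```

```bash
python3 - <<'E'
from h import *
from workcell import *
tz=lambda p:(np.array(p)+.5)/13+[200,190]-.5
P=ray('top',tz([(360,122),(570,106),(365,300),(578,295)]),.068);print(P.round(4))
b=P[1]-P[0];print(np.linalg.norm(b),np.degrees(np.arctan2(b[1],b[0])))
for yaw in(97,96):
    a=np.radians(yaw);ex=np.array([np.cos(a),np.sin(a)]);print((P[:2,:2].mean(0)-16e-3*np.array([ex[1],-ex[0]])).round(4))
print('blue',ray('top',[[216,178],[232,178]],.0))
print('winding front',ray('top',tz([(425,305),(540,295)]),.060))
t=camera('top')[:,:,::-1];s=camera('side')[:,:,::-1]
cv2.imwrite('pics/t5.png',cv2.resize(t[140:260,110:290],(800,533),interpolation=cv2.INTER_CUBIC))
cv2.imwrite('pics/s5.png',cv2.resize(s[200:340,150:280],(557,600),interpolation=cv2.INTER_CUBIC))
o=get_obs();print(o['time'],o['ee_pos'],o['wrist_force'],o['tcp_rot'])
E
```

```text
[[0.5574 0.1066 0.068 ]
 [0.5603 0.0703 0.068 ]
 [0.5264 0.105  0.068 ]
 [0.5274 0.0684 0.068 ]]
0.03634979055096243 -85.45520956210993
[0.543  0.0865]
[0.5429 0.0868]
blue [[0.62177574 0.14357902 0.        ]
 [0.62181803 0.10429568 0.        ]]
winding front [[0.52671082 0.09548904 0.06      ]
 [0.52850989 0.0756065  0.06      ]]
14.3 [0.51583963 0.3022365  0.19605793] [-0.76221317 -0.31519075  0.2673557 ] [-1.79944854e+02  1.47547132e-02  9.71056659e+01]
```

View pics/t5.png

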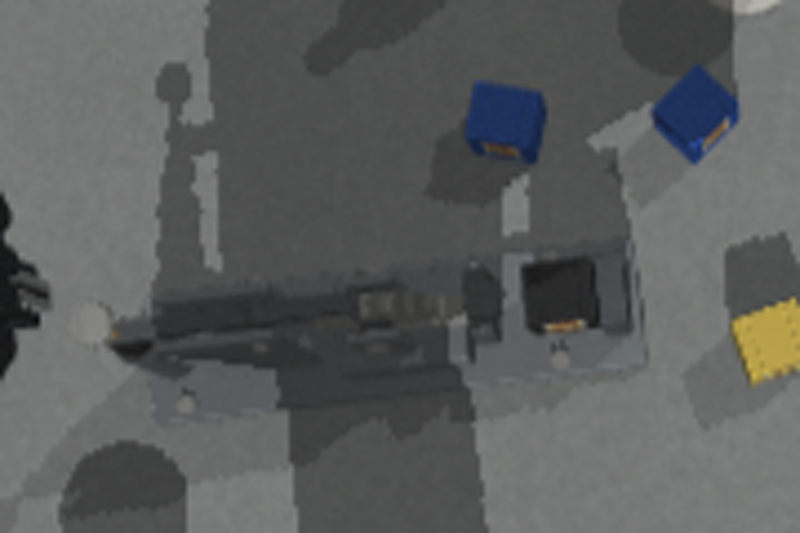

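View pics/s5.png

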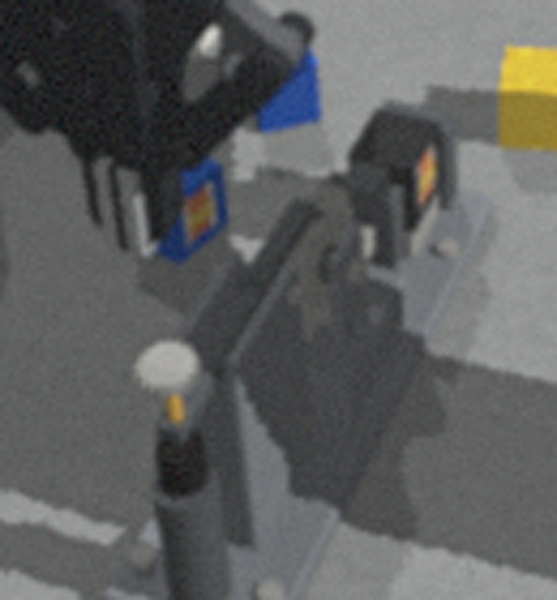

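The jaw is clear of the core with a visible gap, and the core centre is about (0.5425, 0.087). I move over it.

Call:
{"fn": "play_rows", "kwargs": {"commands": "0.65 26 -215 0 -0.5;0.65 26 -215 0 -0.5;0.65 26 -215 0 -0.5;0.65 26 -215 0 -0.5;0.65 26 -215 0 -0.5;0.65 26 -215 0 -0.5;0.65 26 -215 0 -0.5;0.65 26 -215 0 -0.5;0.65 26 -215 0 -0.5"}}

```text
time: 15.05
ee_pos: [0.5417, 0.0881, 0.1962]
tcp_rot: [-179.9, -0.0, 96.6]
wrist_force: [-0.8, -0.4, 0.4]
opening: 0.0555
```

Call:
{"fn": "play_rows", "kwargs": {"commands": "0.65 0 0 -30 0;0.65 0 0 -60 0;0.65 0 0 -85 0;0.65 0 0 -95 0;0.65 0 0 -95 0;0.65 0 0 -95 0"}}

```text
time: 15.55
ee_pos: [0.5419, 0.0882, 0.1024]
tcp_rot: [-180.0, -0.0, 96.7]
wrist_force: [0.1, 0.8, -0.5]
opening: 0.0555
```

```bash
python3 - <<'E'
from h import *
from workcell import *
t=camera('top')[:,:,::-1];s=camera('side')[:,:,::-1]
cv2.imwrite('pics/t6.png',cv2.resize(t[140:260,150:330],(800,533),interpolation=cv2.INTER_CUBIC))
cv2.imwrite('pics/s6.png',cv2.resize(s[150:310,170:320],(562,600),interpolation=cv2.INTER_CUBIC))
o=get_obs();print(o['time'],o['ee_pos'],o['wrist_force'],o['tcp_rot'],o['opening'])
E
```

```text
15.65 [0.54285737 0.08787491 0.10378288] [0.00252335 0.42610756 0.40060198] [ 1.79860048e+02 -9.57920844e-03  9.66435269e+01] 0.05539524912907966
```

View pics/t6.png

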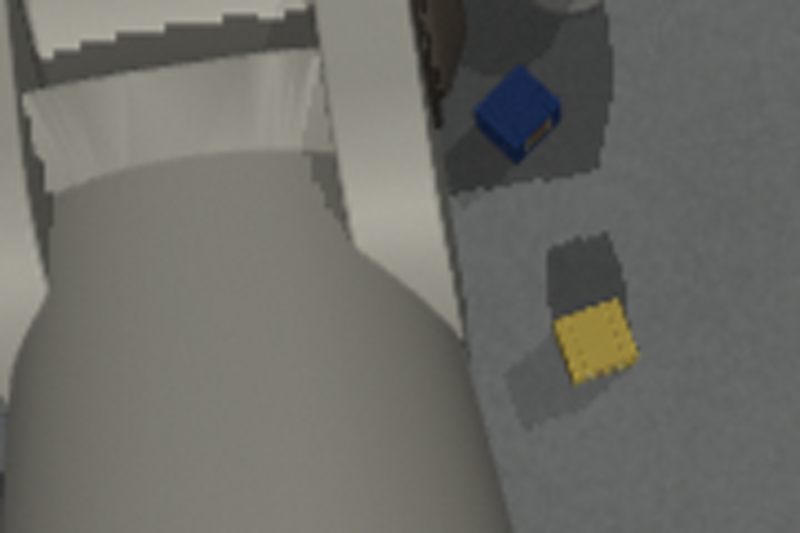

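View pics/s6.png

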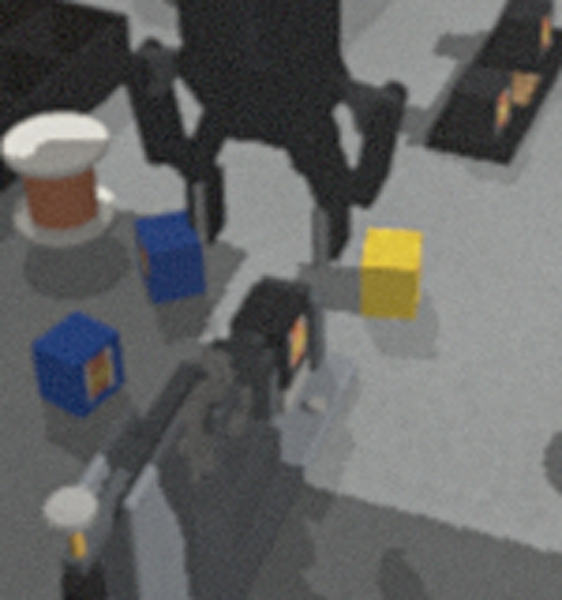

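The fingers straddle the core, with the tips at (210,235) and (330,255) in the side crop. I go down, watching the force.

Call:
{"fn": "play_rows", "kwargs": {"commands": "0.65 0 -0.5 -20 0;0.65 0 -0.5 -35 0;0.65 0 -0.5 -48 0;0.65 0 -0.5 -56 0;0.65 0 -0.5 -60 0;0.65 0 -0.5 -63 0;0.65 0 -0.5 -63 0;0.65 0 -0.5 -63 0"}}

```text
time: 16.32
ee_pos: [0.5424, 0.0868, 0.0395]
tcp_rot: [180.0, -0.0, 96.6]
wrist_force: [-0.6, -0.2, 0.5]
opening: 0.0555
```

```bash
python3 - <<'E'
from h import *
from workcell import *
s=camera('side')[:,:,::-1]
cv2.imwrite('pics/s7.png',cv2.resize(s[180:300,190:290],(500,600),interpolation=cv2.INTER_CUBIC))
o=get_obs();print(o['time'],o['ee_pos'],o['wrist_force'],o['tcp_rot'],o['opening'])
E
```

```text
16.3667 [0.5424345  0.08683344 0.03961597] [-0.35608606 -0.56810429 -0.00324138] [ 1.79943413e+02 -5.01801186e-03  9.66027476e+01] 0.05596519813990636
```

View pics/s7.png

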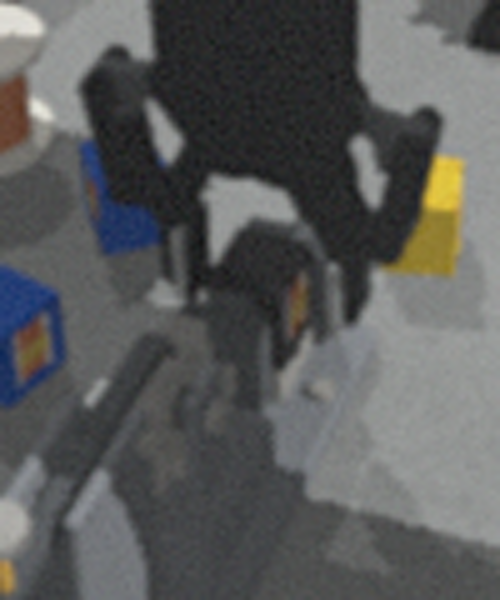

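Call:
{"fn": "play_rows", "kwargs": {"commands": "0.3 0 0 0 0;0.3 0 0 0 0;0.3 0 0 0 0;0.3 0 0 0 0;0.3 0 0 0 0;0.3 0 0 0 0", "force": 35}}

```text
time: 16.87
ee_pos: [0.5424, 0.0868, 0.0395]
tcp_rot: [179.9, -0.0, 96.6]
wrist_force: [-0.2, 0.1, 5.6]
opening: 0.0313
```

Call:
{"fn": "play_rows", "kwargs": {"commands": "0.25 0 0 1 0;0.25 0 0 3 0;0.25 0 0 7 0;0.25 0 0 12 0;0.25 0 0 18 0;0.25 0 0 25 0;0.25 0 0 25 0;0.25 0 0 25 0"}}

```text
time: 17.53
ee_pos: [0.5424, 0.0868, 0.0646]
tcp_rot: [179.9, -0.0, 96.6]
wrist_force: [0.3, 0.4, -2.3]
opening: 0.0311
```

```bash
python3 - <<'E'
from h import *
from workcell import *
s=camera('side')[:,:,::-1]
cv2.imwrite('pics/s8.png',cv2.resize(s[160:300,180:300],(514,600),interpolation=cv2.INTER_CUBIC))
o=get_obs();print(o['time'],o['ee_pos'],o['wrist_force'],o['tcp_rot'],o['opening'])
E
```

```text
17.5833 [0.54212561 0.08676874 0.0640793 ] [ 0.0705454  -0.18409752 -0.41197635] [ 1.79978209e+02 -1.34855432e-03  9.66028649e+01] 0.031231481029183057
```

View pics/s8.png

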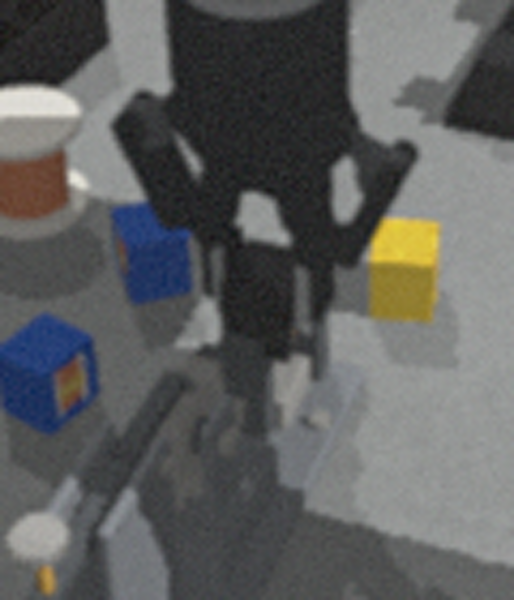

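The core is held and out of the clamp. I lift it higher and carry it to the pad.

Call:
{"fn": "play_rows", "kwargs": {"commands": "0.25 0 0 20 0;0.25 0 0 50 0;0.25 0 -10 80 0;0.25 2 -40 100 0;0.25 4 -75 100 -2.2;0.25 4 -110 100 -2.2;0.25 4 -145 100 -2.2;0.25 4 -180 100 -2.2;0.25 4 -215 100 -2.2;0.25 4 -245 100 -2.2"}}

```text
time: 18.42
ee_pos: [0.5456, -0.1604, 0.1635]
tcp_rot: [-180.0, 0.0, 94.4]
wrist_force: [0.6, 0.5, -0.8]
opening: 0.0312
```

Call:
{"fn": "play_rows", "kwargs": {"commands": "0.25 1 -35 0 0;0.25 1 -65 0 0;0.25 1 -85 0 0;0.25 1 -95 -15 0;0.25 1 -99 -30 0;0.25 1 -99 -45 0;0.25 1 -99 -55 0;0.25 1 -99 -60 0;0.25 1 -99 -60 0;0.25 1 -99 -60 0"}}

```text
time: 19.25
ee_pos: [0.5471, -0.257, 0.1042]
tcp_rot: [180.0, 0.0, 94.4]
wrist_force: [-0.1, 0.3, -1.6]
opening: 0.0313
```

```bash
python3 - <<'E'
from h import *
from workcell import *
t=camera('top')[:,:,::-1];s=camera('side')[:,:,::-1]
cv2.imwrite('pics/t9.png',cv2.resize(t[150:270,310:470],(800,600),interpolation=cv2.INTER_CUBIC))
cv2.imwrite('pics/s9.png',cv2.resize(s[110:210,250:350],(600,600),interpolation=cv2.INTER_CUBIC))
o=get_obs();print(o['time'],o['ee_pos'],o['wrist_force'],o['tcp_rot'],o['opening'])
E
```

```text
19.35 [ 0.54748417 -0.25723842  0.10498737] [-0.20745154 -0.13540541 -0.43041269] [1.79927420e+02 4.35050708e-02 9.44224331e+01] 0.03134332909754281
```

View pics/t9.png

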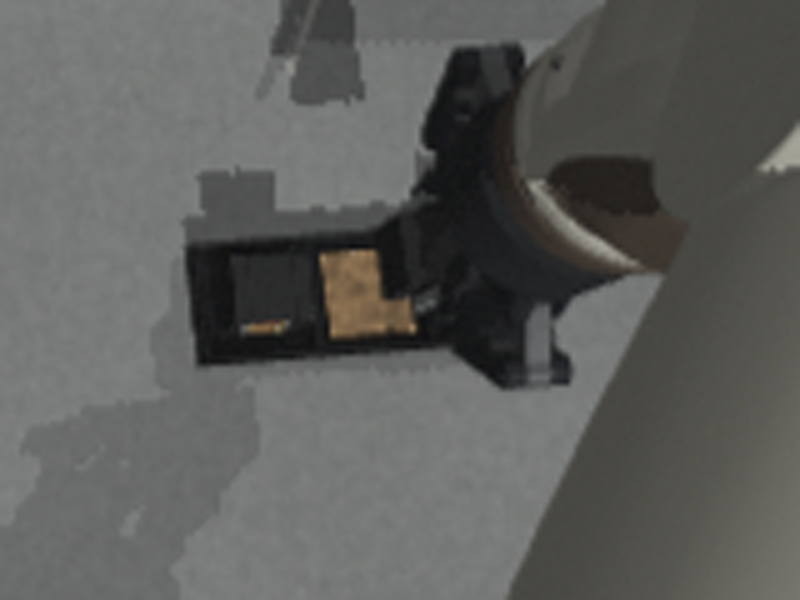

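View pics/s9.png

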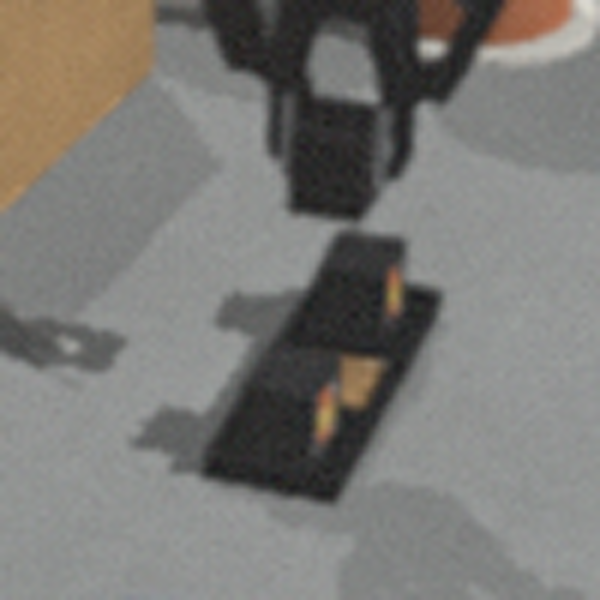

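The core hangs upright above the middle pocket, square with the row. I descend.

Call:
{"fn": "play_rows", "kwargs": {"commands": "0.25 0 0 -15 0;0.25 0 0 -30 0;0.25 0 0 -42 0;0.25 0 0 -50 0;0.25 0 0 -52 0;0.25 0 0 -52 0;0.25 0 0 -52 0"}}

```text
time: 19.93
ee_pos: [0.5473, -0.2574, 0.0526]
tcp_rot: [180.0, 0.0, 94.4]
wrist_force: [0.0, -0.2, -1.6]
opening: 0.0315
```

```bash
python3 - <<'E'
from h import *
from workcell import *
t=camera('top')[:,:,::-1];s=camera('side')[:,:,::-1]
cv2.imwrite('pics/t10.png',cv2.resize(t[180:240,335:435],(800,480),interpolation=cv2.INTER_CUBIC))
cv2.imwrite('pics/s10.png',cv2.resize(s[130:200,265:335],(600,600),interpolation=cv2.INTER_CUBIC))
o=get_obs();print(o['time'],o['ee_pos'],o['wrist_force'],o['tcp_rot'],o['opening'])
E
```

```text
20.0333 [ 0.54746786 -0.25744092  0.05281343] [ 1.09280245  0.46761809 -0.68718858] [1.79934508e+02 3.56126310e-02 9.44049898e+01] 0.031267163770117457
```

View pics/s10.png

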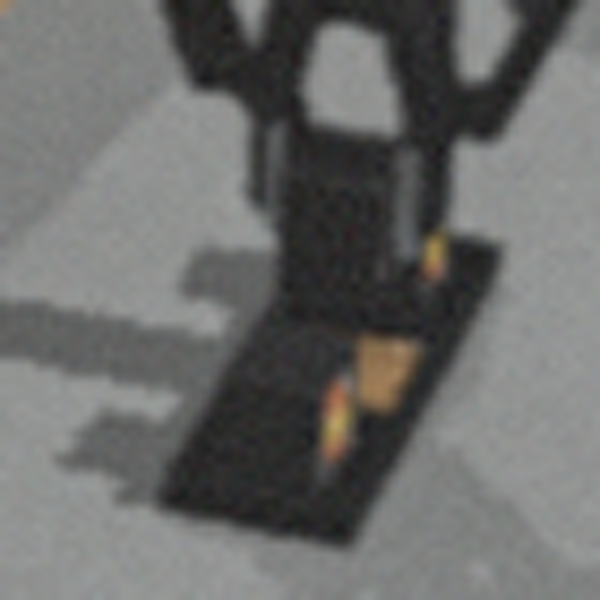

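View pics/t10.png

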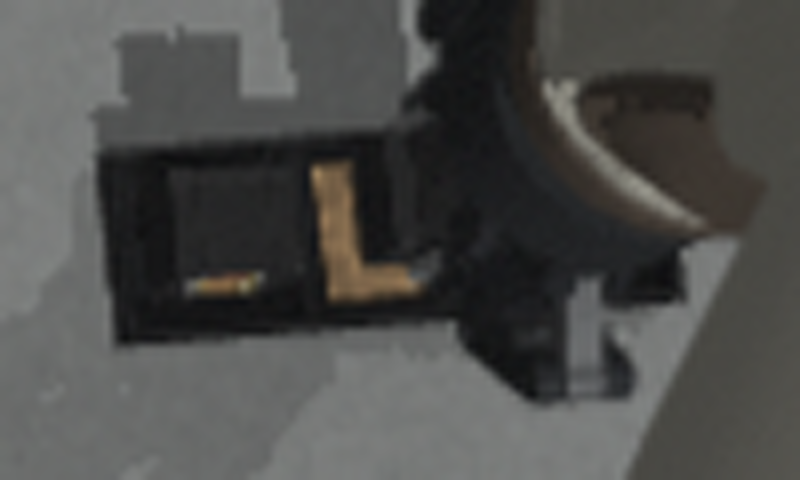

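It lines up well, so I go down further and then feel for the pad.

Call:
{"fn": "play_rows", "kwargs": {"commands": "0.25 0 0 -8 0;0.25 0 0 -16 0;0.25 0 0 -24 0;0.25 0 0 -29 0;0.25 0 0 -32 0;0.25 0 0 -32 0;0.25 0 0 -32 0"}}

```text
time: 20.62
ee_pos: [0.5469, -0.2572, 0.0197]
tcp_rot: [-180.0, -0.0, 94.4]
wrist_force: [0.7, 0.2, -1.0]
opening: 0.0317
```

Call:
{"fn": "play_rows", "kwargs": {"commands": "0.25 0 0 -0.7 0;0.25 0 0 -1.4 0;0.25 0 0 -2 0;0.25 0 0 -2 0;0.25 0 0 -2 0"}}

```text
time: 21.03
ee_pos: [0.5471, -0.2572, 0.018]
tcp_rot: [180.0, 0.0, 94.4]
wrist_force: [0.6, -0.2, -1.3]
opening: 0.0312
```

Call:
{"fn": "play_rows", "kwargs": {"commands": "0.25 0 0 -0.5 0;0.25 0 0 -1 0;0.25 0 0 -1 0;0.25 0 0 -1 0"}}

```text
time: 21.37
ee_pos: [0.547, -0.2572, 0.0168]
tcp_rot: [-180.0, -0.0, 94.4]
wrist_force: [0.2, 0.1, -1.0]
opening: 0.0312
```

Call:
{"fn": "play_rows", "kwargs": {"commands": "0.25 0 0 -0.5 0;0.25 0 0 -1 0;0.25 0 0 -1 0;0.25 0 0 -1 0"}}

```text
time: 21.7
ee_pos: [0.5471, -0.2573, 0.0166]
tcp_rot: [180.0, 0.0, 94.4]
wrist_force: [-2.6, 1.1, 4.3]
opening: 0.0314
```

It's on the pad at z = 0.0166, against 0.0165 expected. I release.

Call:
{"fn": "play_rows", "kwargs": {"commands": "0.38 0 0 0 0;0.4 0 0 0 0;0.43 0 0 0 0;0.46 0 0 0 0;0.5 0 0 0 0;0.6 0 0 0 0;0.6 0 0 0 0;0.6 0 0 0 0"}}

```text
time: 22.37
ee_pos: [0.547, -0.2572, 0.0159]
tcp_rot: [180.0, 0.0, 94.4]
wrist_force: [-0.3, 0.6, -0.1]
opening: 0.0509
```

```bash
python3 - <<'E'
from h import *
from workcell import *
s=camera('side')[:,:,::-1]
cv2.imwrite('pics/s11.png',cv2.resize(s[130:200,265:335],(600,600),interpolation=cv2.INTER_CUBIC))
o=get_obs();print(o['time'],o['ee_pos'],o['wrist_force'],o['tcp_rot'],o['opening'])
E
```

```text
22.4167 [ 0.5470309  -0.25725685  0.01588982] [ 0.68895144  0.0713457  -0.08741084] [1.79998855e+02 2.35261730e-04 9.44020149e+01] 0.05133572709440049
```

View pics/s11.png

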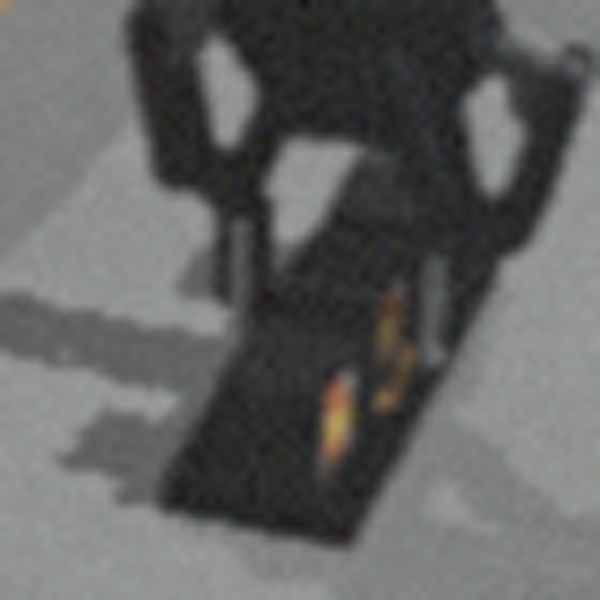

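The core stands in the pocket between the open fingers. I go straight up, then off to the side so the cameras can see it.

Call:
{"fn": "play_rows", "kwargs": {"commands": "0.6 0 0 5 0;0.6 0 0 15 0;0.6 0 0 35 0;0.6 0 0 65 0;0.6 0 0 100 0;0.6 0 0 140 0;0.6 -40 0 150 0;0.6 -80 0 150 0;0.6 -120 0 150 0;0.6 -160 0 150 0"}}

```text
time: 23.25
ee_pos: [0.3857, -0.257, 0.167]
tcp_rot: [179.9, 0.1, 94.4]
wrist_force: [0.5, -0.7, 0.8]
opening: 0.0511
```

Call:
{"fn": "play_rows", "kwargs": {"commands": "0.6 -30 -30 0 0;0.6 -50 -60 0 0;0.6 -60 -90 0 0;0.6 -60 -120 0 0;0.6 -60 -120 0 0;0.6 -60 -120 0 0;0.6 -60 -120 0 0"}}

```text
time: 23.83
ee_pos: [0.3269, -0.3771, 0.1665]
tcp_rot: [180.0, 0.0, 94.4]
wrist_force: [-0.2, 0.2, 0.3]
opening: 0.0513
```

```bash
python3 - <<'E'
from h import *
from workcell import *
t=camera('top')[:,:,::-1];s=camera('side')[:,:,::-1]
cv2.imwrite('pics/t12.png',cv2.resize(t[180:240,335:435],(800,480),interpolation=cv2.INTER_CUBIC))
cv2.imwrite('pics/s12.png',cv2.resize(s[130:200,265:335],(600,600),interpolation=cv2.INTER_CUBIC))
cv2.imwrite('pics/t12c.png',cv2.resize(t[185:245,120:270],(800,320),interpolation=cv2.INTER_CUBIC))
o=get_obs();print(o['time'],o['ee_pos'],o['wrist_force'],o['tcp_rot'],o['opening'])
E
```

```text
23.9333 [ 0.32728079 -0.37658108  0.16643047] [0.37739595 1.52690768 0.92514272] [1.79981398e+02 1.63979927e-02 9.44527441e+01] 0.051355412525882785
```

View pics/t12.png

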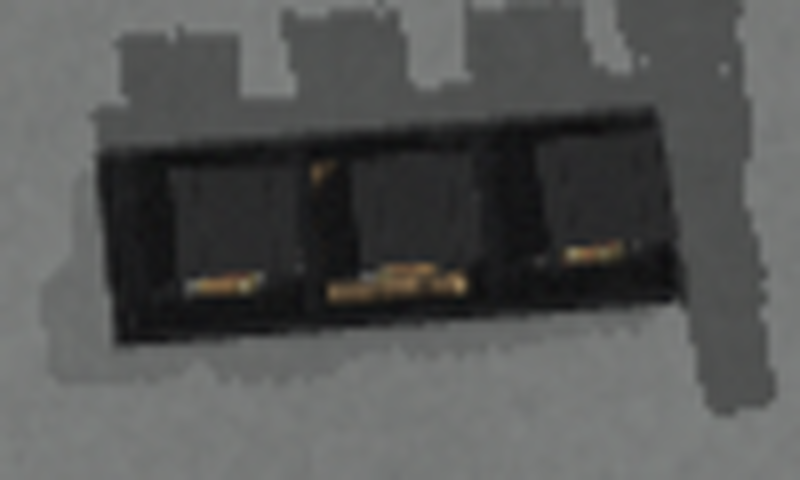

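View pics/s12.png

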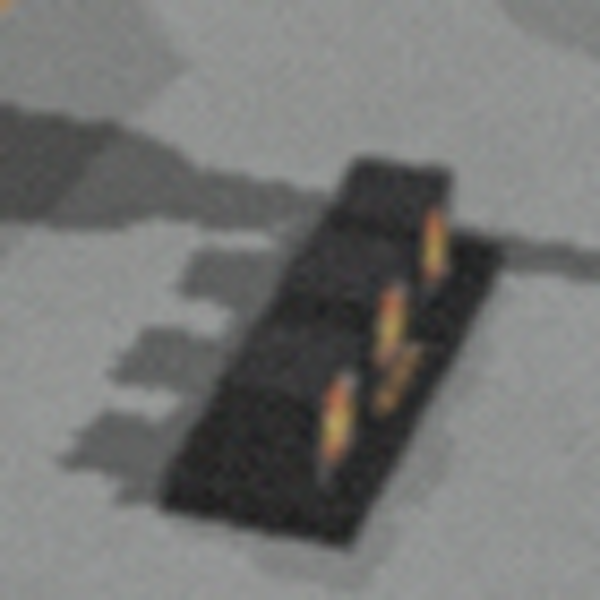

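View pics/t12c.png

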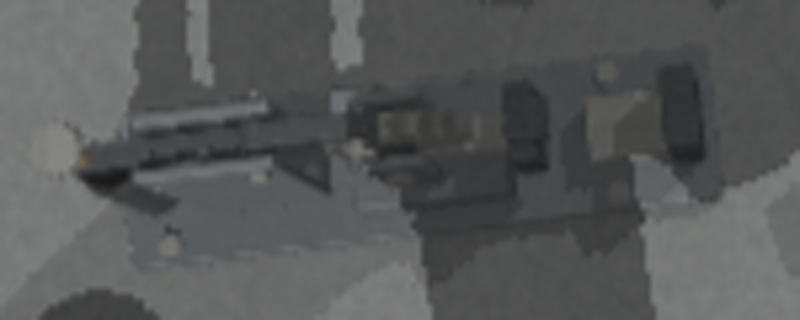

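All three transformers stand in the tray, the placed one at about (418,210) in the top crop. The jaw is still back, with its edge at column 548. I measure the offset from the cork before handing in.

```bash
python3 - <<'E'
from h import *
tt=lambda p:(np.array(p)+.5)/8+[335,180]-.5
P=ray('top',tt([(350,155),(475,150),(484,262),(358,268)]),.045)[:,:2]
print(P.round(4),(P.mean(0)-[.547,-.2573])*1000,[np.linalg.norm(P[i]-P[i-1])*1000 for i in range(4)])
b=P[0]-P[1];print(np.degrees(np.arctan2(b[1],b[0])))
a=cv2.imread('pics/tz_tray.png').astype(int);c=cv2.imread('pics/t12.png').astype(int)
d=np.abs(a-c).sum(2);print(d[150:300,160:270].max(),d[120:270,530:640].max())
from workcell import get_obs,job_done
o=get_obs();print(o['time'],o['qd'].round(1));print(job_done())
E
```

```text
[[ 0.5622 -0.2371]
 [ 0.5638 -0.2727]
 [ 0.5314 -0.2734]
 [ 0.5296 -0.2377]] [-0.22712957  2.07084458] [np.float64(32.624223866540355), np.float64(35.671030303331825), np.float64(32.33557277418034), np.float64(35.73233564517707)]
92.45266571925595
13 15
23.9333 [ 0.3 -0.1 -0.3 -0.2 -0.  -0.1]
the job is handed in; nothing more can be done
None
```

I freed the transformer from the clamp, set it on the cork pad in the tray's middle pocket, and handed the job in at 23.9 s. The hand-in gave no verdict.

- **Clamp release:** I pressed the thumb screw down to its rubber stop and held it at about 12–14 N for over 4 s. The highest wrist-force reading was about 14.5 N. Partway down, sideways friction of about 7 N built up on the screw head, so I followed its arc to relieve it.
- **Jaw:** Pictures 1.7 s apart showed no further movement, and in the last picture it was still fully back. By eye from the pictures it moved about 15 mm. That is close to the 15 mm limit, so full travel rests mainly on the jaw having stopped moving.
- **Transformer:** I gripped it with 35 N, lifted it straight up and lowered it until it touched the pad. Contact came at a tool height of 16.6 mm, where 16.5 mm was expected.
- **Last checks:** The transformer is about 2 mm from the pad's centre. It is about 2° off the row, though the edge picks are only good to about that. Its upright stance was judged by eye from both views.
- **Finished transformers:** They look unchanged from the first picture, and the robot is clear of everything.

No check failed.

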